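# Uncap the inflator and swing the keeper bar shut

## Task

Get the inflator lying in the sloping nest ready for fastening: first take the loose round cap off its outlet and set it down upright, closed end up, in the round cup on the bench without dropping it, while the keeper bar is still open. Then swing the keeper bar by its knob across the inflator until it clicks fully home in its detent, and let go. Leave the screw tray, the glue jar and the spare inflator where they are.

Things in the scene. Friction and masses are not known exactly. Their poses are not given: they have to be found in the camera images.
- fixture: Fixed aluminium fixture carrying a sloping nest. Origin on the bench under the middle of the slope; z up, x towards its rear. Base plate 250 x 200 mm, 12 mm thick, x from -110 to +140 mm. At its rear left, (120, 82) mm, stands a 30 mm square column, 367 mm high, with a rod at 345 mm running from its top to the lamp.
- nest: Sloping plate 170 x 180 mm of the fixture, facing up and towards the robot at 30 degrees. Origin mid-face, 75 mm above the fixture's; x up-slope, y across to the left, z square to the slope, outward. The black inflator housing lies fixed in it: x +-58, y +-43, top face at z 45 mm; orange-brown walls round it, 26 mm high.
- lamp (a point): Lowest middle point of the black lamp head hanging over the nest's rear: a fixed upright cylinder 60 mm in diameter, 64 mm high, lower end 261 mm above the bench.
- spigot (a point): Middle of the upper end of the housing's outlet, a brass stub 25 mm in diameter and 16 mm high standing square to the slope at (-20, 0) of the nest frame, upper end at z 61 mm. The cap sits over it. Axes as the nest's.
- cap: Loose grey plastic cap, 34 mm in diameter, 36 mm high, 3 mm wall, 30 g, loosely over the spigot (1.5 mm play, 16 mm overlap), rim on the housing: it leans 30 degrees and comes off square to the slope. It blocks the keeper bar. Origin in the middle of its open rim, z along its axis to the closed end.
- keeper (a joint): Keeper bar angle, rad: 0 = shut, clicked in the detent; 1.95 = wide open. At q the bar points from the hinge along (-sin q, -cos q, 0) of the nest frame. It stays where left (about 1.3 N at the knob), needs about 6 N at the knob to snap over the sprung ball in the last 0.1 rad, and meets a stop just past 0.
- keeper_hinge (a point): On the keeper's hinge axis (the nest's z) at the bar's underside: (20, 68, 64) mm of the nest frame; axes as the nest's, they do not turn with the bar. The aluminium bar is 18 mm wide, 8 mm thick, reaches 148 mm from the hinge and clears the bare spigot by 3 mm.
- keeper_knob (a point): Middle of the top of the keeper's knob, a black round pin 16 mm in diameter, 40 mm high, standing square on the bar 118 mm from the hinge (nest z 72 to 112 mm); it moves with the bar.
- detent (a point): Where the bar's end lies when shut: over the sprung steel ball on a small dark block, (20, -68, 64) mm of the nest frame, 136 mm from the hinge.
- cup: Fixed low round aluminium cup on a 75 x 60 mm foot 3.5 mm thick; outside 54 mm, rim 16 mm above the bench, bore 42 mm, floor 4 mm above the bench. Origin on the bench at its centre, z up. The cap stands in it with 4 mm play, 24 mm of it showing above the rim.
- cup_floor (a point): Middle of the cup's inner floor, 4 mm above the bench.
- screw_tray: Bystander: clear open tray 85 x 65 x 22 mm with screws. Origin under its centre.
- glue_jar: Bystander: jar 48 mm in diameter, 70 mm high, white lid. Origin under its centre.
- inflator: Bystander: spare black inflator standing upright, 70 x 55 mm, 164 mm high with its outlet. Origin under its centre.

How it is judged:
On the way, in this order (a step that is already met when the one before it is completed fails the run):
1. the cap is drawn off the outlet and lifted clear, keeper still open (distance between cap and spigot above 0.06 m and value of joint keeper above 0.8 rad), for 0.1 s.
2. the cap stands upright on the floor of the cup, released, keeper still open (horizontal distance between cap and cup_floor below 0.008 m and z of cap in the frame of cup_floor below 0.004 m and angle between cap's own z axis and vertical below 0.12 rad and contact force between the fingers and cap below 0.05 N and value of joint keeper above 0.8 rad), for 0.2 s.
3. the keeper bar is home in its detent (value of joint keeper between -0.04 and 0.03 rad), for 0.2 s.
At the end, for the whole second after the job is handed in: The cap stands at rest, closed end up, on the floor of the cup (within 8 mm of its centre, 4 mm of the floor, tilt under 0.12 rad) and the keeper bar rests in its detent (within 0.03 rad of shut, or on its stop), both let go (all of step 3 and horizontal distance between cap and cup_floor below 0.008 m and z of cap in the frame of cup_floor below 0.004 m and angle between cap's own z axis and vertical below 0.12 rad and linear speed of cap below 0.02 m/s and velocity of joint keeper between -0.05 and 0.05 rad/s); the robot touches nothing.
It fails at once if the screw tray is shoved more than 25 mm or tipped (distance of screw_tray from where it was at the start of the episode above 0.025 m or angle between screw_tray's own z axis and vertical above 0.3 rad).
It fails at once if the glue jar is shoved more than 25 mm or tipped (distance of glue_jar from where it was at the start of the episode above 0.025 m or angle between glue_jar's own z axis and vertical above 0.3 rad).
It fails at once if the spare inflator is shoved more than 25 mm or tipped (distance of inflator from where it was at the start of the episode above 0.025 m or angle between inflator's own z axis and vertical above 0.3 rad).
It fails at once if the cap is dropped (falls free at over 0.75 m/s, about 30 mm) (linear speed of cap above 0.75 m/s and contact force between the fingers and cap below 0.05 N).
It also fails if it takes over 53 s, if anything falls off the work surface, if the arm or the gripper's body presses on something with over 40 N, if the wrist force passes 120 N, or if a joint passes its speed limit or range.

## Robot

A 7-joint arm with a two-finger parallel gripper is mounted at the origin on the work surface. World frame = base frame: x ahead of the robot, y to its left, z up, the work surface at z = 0. Lengths are in m, angles in rad, forces in N, time in s.
With the tool pointing down it reaches from about 0.425 to 0.8 m from the base axis. Payload 8.3 kg.
Tool frame: the origin (TCP) lies at the very end of the fingers, on their centre line; the grasp point (between the pads) lies 19 mm behind it; z points along the fingers, y is the line along which they close (so a half turn about z gives the same grasp; the last joint's range is limited). The gripper opens to 85 mm and grips with 20 to 120 N. Pads are 22 mm wide; open, the fingers measure 114 mm over their backs; the gripper's body (76 mm by 85 mm) begins 54 mm behind the grasp point. The pads swing forward as they close: fully open they stand 13 mm farther back than shut.
Start: joints at [-1.285, 0.383, 0.016, 1.37, -0.006, 1.388, -0.046], TCP at [0.214, 0.587, 0.231] pointing down, gripper open.
Joint ranges: [-2.95, 2.95], [-0.25, 2.06], [-1.52, 1.56], [0.18, 2.33], [-1.44, 4.58], [0.02, 2.06], [-3.01, 3.01]. Speed limits (rad/s): [2.39, 2.39, 3.01, 3.01, 3.14, 3.14, 3.14].

## Interface

Orientations are given as a unit quaternion [w, x, y, z].
In Python, from plant import manip gives the robot as it stands.
- The arm moves only by the tool drive_tool, never from a script. Its argument "targets" is a list of rows, each an object with "linear": the shift along the tool's x, y, z normalised to -1 to 1, where 1 is 150 mm, a list of three; "delta_rot": the turn, a rotation vector about the tool's x, y, z normalised to -1 to 1, where 1 is 360 degrees, a list of three; "fingers": the opening, from 0 (shut) to 1 (fully open). A call has 1 to 20 rows; each row is the pose to reach, as a shift and turn from the pose commanded when the call began, along the tool's axes at that moment, turning the shorter way round; what a row does not reach only later rows make up. A row lasts 1/8 s, in which the tool goes at most 62.5 mm and 10.7 degrees, less where a joint would pass 70% of its speed; a pose out of reach is approached as far as the arm can. A call with a number of a shift or a turn outside -1 to 1 is refused whole. A call with a gripper value outside its range is refused whole. The fingers move at their own pace and stop on an object; "grip_force" is the grip in N (left out, the last holds). Time passes only in rows, so rows that repeat a pose let the fingers close. It gives the time, the measured TCP pose, the force, the opening and the grip force at its end, in the units of the state.
- manip.sense(): the state, without advancing time (a new reading comes with each control period).
- manip.camera(name): name is "scene" or "top" or "wrist"; returns (picture, depth): 480x640x3 uint8, red, green, blue; 480x640 float32, m along the optical axis (not along the pixel's ray), 0 where there is no reading.
- manip.camera_params(name): a dict with "intrinsics" (3x3 intrinsics, pixels), "view" (4x4, takes a point from world to camera coordinates); the wrist camera has in their place "tool_from_camera" (4x4, takes a point from camera to tool coordinates, whose origin is the TCP and whose axes are the flange's). Camera axes: x right, y down, z forward; pixel columns grow to the right and rows downward; lengths in m; the calibration is good to about 2 mm. A picture is of the moment at which its call begins: read the wrist's pose just before it. camera_params takes no time and is no camera call.
- manip.hand_in(): hands the job in; it is judged then, once.
The state is a dict: "time_s": time; "joint_pos": joint angles; "joint_vel": joint speeds; "joint_torque": joint torques, N m; "ee_pos": TCP position; "ee_rot": TCP orientation; "force": force on the tool from outside, world axes, zero at the start; "torque": the same for the moment, N m; "finger_gap": finger opening in m; "finger_force": force on a finger pad.
Only numpy, scipy, OpenCV 4.12 (cv2) and the standard library are available. Lean on these libraries where they do the work, as an engineer would, in place of code of your own. Each camera call takes 0.05 s, during which the arm holds its last target. There are 200 camera calls.

## Working session

There is one attempt and no reset: what is moved stays moved. The work goes in short steps, Python scripts to look and compute and a tool call to move; the robot and the scene stay as the last step left them, time stands still between calls to the robot, and variables do not carry over. Pictures are saved under pics/ and viewed, at most 10 in all, crops included, and the job is handed in when it is done.

Besides the shell and the picture viewer there is one more tool, called after ">>>" as name(argument=value, ...), one argument or row to a line, values as JSON. drive_tool: Moves the arm, as the interface text tells. Scaled input: -1 to 1 covers 150 mm each way for a shift and 360 degrees each way for a turn. Its arguments: {"type":"object","properties":{"targets":{"type":"array","items":{"type":"object","properties":{"linear":{"type":"array","items":{"type":"number","minimum":-1,"maximum":1}},"delta_rot":{"type":"array","items":{"type":"number","minimum":-1,"maximum":1}},"fingers":{"type":"number"}}}},"grip_force":{"type":"number"}},"required":["targets"]}

```bash
ls; mkdir -p pics
cat > h.py <<'E'
import numpy as np, cv2
from plant import manip
from scipy.spatial.transform import Rotation as R
def snap(n,tag):
    s=manip.sense(); im,d=manip.camera(n); p=manip.camera_params(n)
    cv2.imwrite(f'pics/{tag}.png',im[:,:,::-1]); 
    K=np.array(p['intrinsics'])
    if n=='wrist':
        T=np.eye(4);T[:3,:3]=R.from_quat(s['ee_rot'],scalar_first=True).as_matrix();T[:3,3]=s['ee_pos']
        C=T@np.array(p['tool_from_camera'])
    else: C=np.linalg.inv(np.array(p['view']))
    np.savez(f'pics/{tag}.npz',im=im,d=d,K=K,C=C)
def load(tag):
    z=np.load(f'pics/{tag}.npz'); return z['im'],z['d'],z['K'],z['C']
def cloud(tag):
    im,d,K,C=load(tag); v,u=np.mgrid[:480,:640]
    P=np.stack([(u-K[0,2])/K[0,0]*d,(v-K[1,2])/K[1,1]*d,d],-1)
    return P@C[:3,:3].T+C[:3,3]
def ray(tag,u,v):
    im,d,K,C=load(tag); r=C[:3,:3]@np.array([(u-K[0,2])/K[0,0],(v-K[1,2])/K[1,1],1]); return C[:3,3],r/np.linalg.norm(r)
def tri(*obs):
    A=np.zeros((3,3));b=np.zeros(3)
    for t,u,v in obs:
        o,r=ray(t,u,v);M=np.eye(3)-np.outer(r,r);A+=M;b+=M@o
    return np.linalg.solve(A,b)
def proj(tag,p):
    im,d,K,C=load(tag); q=C[:3,:3].T@(np.asarray(p)-C[:3,3]); q=K@q; return q[:2]/q[2]
E
python3 - <<'E'
from h import *
for n in ['scene','top']: snap(n,n)
a,b=[cv2.imread(f'pics/{n}.png') for n in ['scene','top']]
s=manip.sense(); print(s['time_s'],s['ee_pos'],s['ee_rot'],s['finger_gap'])
for n in ['scene','top']: print(load(n)[3].round(3).tolist(),load(n)[2][0].tolist(), (load(n)[1]==0).mean())
print(manip.camera_params('wrist'))
E
```

```text
pics
0.1 [0.21340645 0.58693923 0.23036529] [-1.34838404e-04  1.73459982e-01  9.84840503e-01 -8.94157063e-04] 0.08536885904242421
[[0.483, 0.471, -0.738, 1.235], [0.876, -0.266, 0.403, -0.331], [-0.007, -0.841, -0.541, 0.66], [0.0, 0.0, 0.0, 1.0]] [443.1986990796862, 0.0, 320.0800494970399] 0.00400390625
[[-0.023, -0.998, 0.052, 0.52], [-1.0, 0.022, -0.006, -0.006], [0.005, -0.053, -0.999, 1.4], [0.0, 0.0, 0.0, 1.0]] [518.3330032757316, 0.0, 312.7378308121197] 0.004098307291666666
{'intrinsics': array([[350.616189  ,   0.        , 318.82953052],
       [  0.        , 350.616189  , 237.43159131],
       [  0.        ,   0.        ,   1.        ]]), 'tool_from_camera': array([[-6.58739069e-04, -9.47281494e-01, -3.20401838e-01,
         8.20808595e-02],
       [ 9.99999748e-01, -5.39193564e-04, -4.61828869e-04,
         1.93157726e-04],
       [ 2.64723332e-04, -3.20402062e-01,  9.47281610e-01,
        -1.43087885e-01],
       [ 0.00000000e+00,  0.00000000e+00,  0.00000000e+00,
         1.00000000e+00]])}
```

View pics/scene.png

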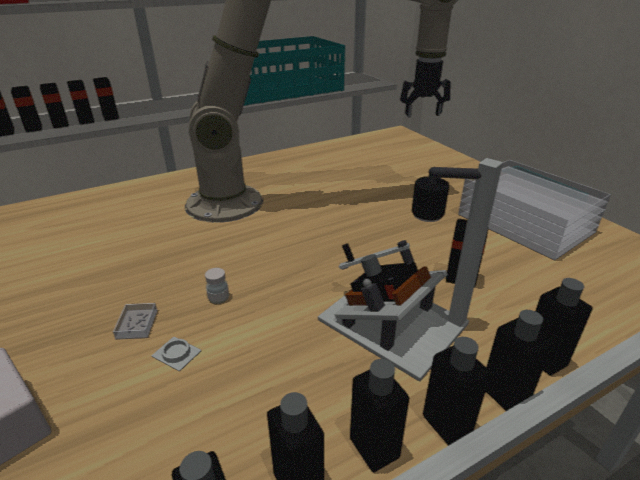

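View pics/top.png

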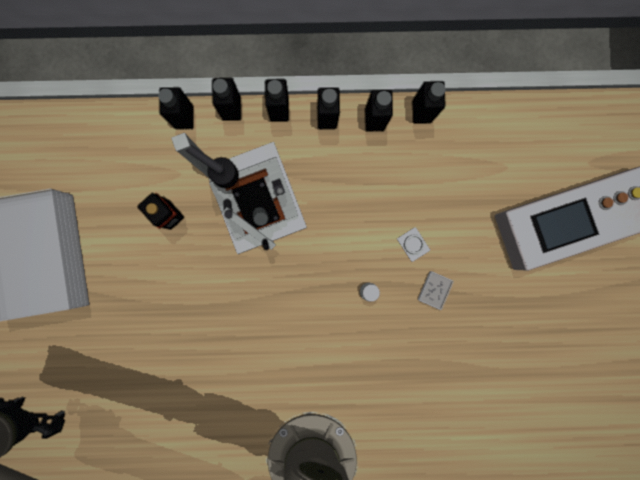

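The scene view shows the nest with its cap (372,265), the open bar's knob (347,252), and the cup at (176,351). In the top view the cap is at (261,217), hinge (228,210), knob (266,244), cup (413,244), jar (370,292), tray (435,290), spare inflator (160,211) and lamp (223,172). Next come coarse positions.

Run:
```python
from h import *
P=cloud('top');Q=cloud('scene')
for n,u,v in [('cap',261,217),('hinge',228,208),('knob',266,244),('cup',413,244),('jar',370,292),('tray',435,290),('infl',152,209),('lamp',223,172),('col',181,143),('plateBR',273,146),('FR',303,230),('FL',238,251)]:
    print(n,P[v,u].round(3))
for n,u,v in [('cap',371,262),('knob',347,247),('cup',176,351)]: print('s',n,Q[v,u].round(3))
print('tri cup',tri(('top',413,244),('scene',176,350)))
# cup: annular top pixels z 10..22mm near
for n,C in(('t',P),('s',Q)):
    m=(abs(C[...,2]-.016)<.005)&(np.hypot(C[...,0]-.52,C[...,1]+.195)<.05)
    print(n,m.sum(), C[m].mean(0) if m.any() else 0)
# base plate: z 8..16 mm
m=(abs(P[...,2]-.012)<.005)&(np.hypot(P[...,0]-.6,P[...,1]-.12)<.2)
mm=cv2.minAreaRect(P[m][:,:2].astype(np.float32)); print(m.sum(),mm)
```

```text
cap [0.632 0.112 0.135]
hinge [0.655 0.19  0.148]
knob [0.566 0.101 0.128]
cup [ 0.562 -0.284  0.007]
jar [ 0.439 -0.157  0.07 ]
tray [ 0.437 -0.34  -0.   ]
infl [0.655 0.369 0.164]
lamp [0.71  0.171 0.33 ]
col [0.765 0.249 0.366]
plateBR [0.835 0.087 0.012]
FR [ 0.607  0.011 -0.005]
FL [0.553 0.187 0.01 ]
s cap [0.646 0.107 0.135]
s knob [0.565 0.101 0.127]
s cup [ 0.559 -0.287  0.004]
tri cup [ 0.56114442 -0.28507678  0.00852163]
t 0 0
s 0 0
1300 ((0.5966901183128357, 0.11639156937599182), (0.3487050533294678, 0.3897014260292053), 55.81837844848633)
```

```bash
cat >> h.py <<'E'
import json,os
def fix():
    if os.path.exists('fix.json'): return json.load(open('fix.json'))
    return dict(o=[.685,.133,0],yaw=18.5,q=1.05,slope=30,h=.075)
def nest():
    f=fix(); Rn=(R.from_euler('z',f['yaw'],degrees=True)*R.from_euler('y',-f['slope'],degrees=True)).as_matrix()
    return Rn,np.array(f['o'])+[0,0,f['h']]
def n2w(p):
    Rn,o=nest(); return Rn@(np.array(p)/1000)+o
def w2n(p):
    Rn,o=nest(); return (np.asarray(p)-o)@Rn*1000
def toolR(y,z):  # world-axis rotation with closing axis y, approach z
    z=z/np.linalg.norm(z); y=y-z*(y@z); y=y/np.linalg.norm(y); return np.stack([np.cross(y,z),y,z],1)
def toolN(ang): # approach -nest z; tool x at ang deg in nest plane
    a=np.radians(ang); Rn,_=nest(); return toolR(Rn@[np.sin(a),-np.cos(a),0],-Rn[:,2])
def step(p,Rt,frac=(1,)):
    s=manip.sense(); R0=R.from_quat(s['ee_rot'],scalar_first=True); d=R0.inv().apply(np.asarray(p)-s['ee_pos'])
    rv=(R0.inv()*R.from_matrix(Rt)).as_rotvec()
    print('lin',(d/.15).round(3).tolist(),'rot',(rv/2/np.pi).round(4).tolist(),'deg',np.degrees(np.linalg.norm(rv)).round(1),'t',round(s['time_s'],2))
E
python3 - <<'E'
from h import *
step(n2w([-20,0,180]),toolN(120)); print(n2w([-20,0,180]),toolN(120))
E
```

```text
lin [-3.429, -2.215, 0.067] rot [-0.0638, -0.0547, 0.0585] deg 36.8 t 0.1
[0.58322542 0.0989467  0.22088457] [[-0.68543008  0.55259041  0.47416183]
 [ 0.68387543  0.71214032  0.15865233]
 [-0.25        0.4330127  -0.8660254 ]]
```

>>> drive_tool(
  targets=[
    {"linear": [-0.3,-0.25,-0.05],"delta_rot": [0,0,0],"fingers": 1},
    {"linear": [-0.6,-0.5,-0.1],"delta_rot": [0,0,0],"fingers": 1},
    {"linear": [-0.95,-0.8,-0.1],"delta_rot": [0,0,0],"fingers": 1},
  ],
)

```text
time_s: 0.48
ee_pos: [0.3039, 0.4303, 0.2464]
ee_rot: [0.0, 0.173, 0.985, 0.0]
force: [1.6, 0.1, 1.3]
finger_gap: 0.0853
finger_force: 0.0
```

>>> drive_tool(
  targets=[
    {"linear": [-0.35,-0.25,0],"delta_rot": [0,0,0],"fingers": 1},
    {"linear": [-0.7,-0.5,0],"delta_rot": [0,0,0],"fingers": 1},
    {"linear": [-1,-0.75,0],"delta_rot": [0,0,0],"fingers": 1},
  ],
)

```text
time_s: 0.85
ee_pos: [0.4064, 0.2728, 0.2461]
ee_rot: [-0.0, 0.174, 0.985, -0.0]
force: [0.9, 0.9, -0.3]
finger_gap: 0.0859
finger_force: 0.0
```

>>> drive_tool(
  targets=[
    {"linear": [-0.35,-0.15,0],"delta_rot": [-0.015,-0.013,0.014],"fingers": 1},
    {"linear": [-0.7,-0.3,0],"delta_rot": [-0.03,-0.026,0.028],"fingers": 1},
    {"linear": [-0.9,-0.4,0],"delta_rot": [-0.045,-0.039,0.042],"fingers": 1},
    {"linear": [-0.9,-0.4,0],"delta_rot": [-0.064,-0.055,0.0585],"fingers": 1},
    {"linear": [-0.9,-0.4,0],"delta_rot": [-0.064,-0.055,0.0585],"fingers": 1},
  ],
)

```text
time_s: 1.48
ee_pos: [0.5087, 0.1709, 0.2429]
ee_rot: [0.2, 0.343, 0.903, 0.164]
force: [0.0, 1.0, 0.6]
finger_gap: 0.0855
finger_force: 0.0
```

Run:
```python
from h import *
step(n2w([-20,0,180]),toolN(120)); s=manip.sense(); print(s['ee_pos'],s['joint_pos'])
```

```text
lin [-0.632, -0.129, 0.286] rot [-0.0001, -0.0002, -0.0002] deg 0.1 t 1.48
[0.50865808 0.17085287 0.24294805] [-0.73671632 -0.20582474  0.28233684  2.08381854  0.17380071  0.74200579
  0.30307597]
```

Run:
```python
from h import *
snap('wrist','w1')
```

>>> drive_tool(
  targets=[
    {"linear": [-0.3,-0.06,0.1],"delta_rot": [0,0,0],"fingers": 1},
    {"linear": [-0.63,-0.13,0.2],"delta_rot": [0,0,0],"fingers": 1},
    {"linear": [-0.63,-0.13,0.2],"delta_rot": [0,0,0],"fingers": 1},
    {"linear": [-0.63,-0.13,0.2],"delta_rot": [0,0,0],"fingers": 1},
  ],
)

```text
time_s: 2.02
ee_pos: [0.5812, 0.0992, 0.2362]
ee_rot: [0.201, 0.342, 0.903, 0.165]
force: [0.2, 0.5, -0.3]
finger_gap: 0.0852
finger_force: 0.0
```

Run:
```python
from h import *
snap('wrist','w2'); s=manip.sense(); print(s['ee_pos'],s['joint_pos'],s['time_s'])
```

```text
[0.58068383 0.0997945  0.23604049] [-0.71931374 -0.08184618  0.51743969  1.9933256  -0.04057609  0.69727445
  0.68006625] 2.075
```

View pics/w1.png

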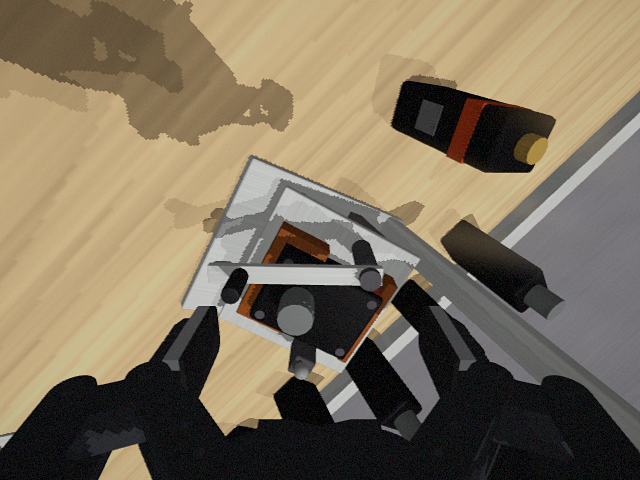

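View pics/w2.png

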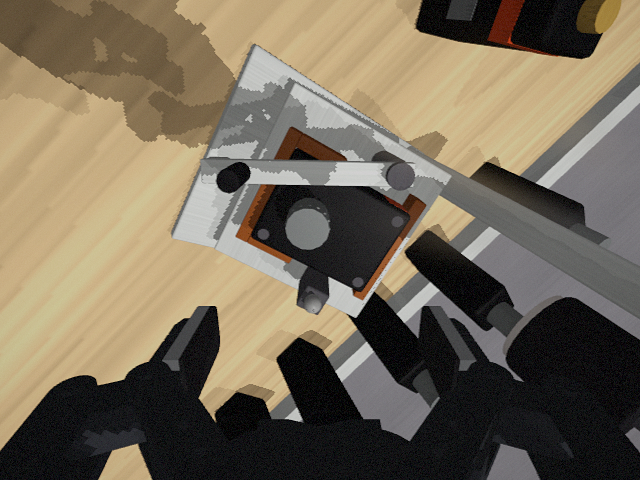

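Both wrist views show the bar parallel to the closing axis. Positions in w1: cap top (297,318), knob top (237,278), hinge (370,280), ball block (302,371). In w2: cap top (308,229), knob top (241,175), hinge (400,176), block (312,301), front plate corners (254,44) and (172,237).

Run:
```python
from h import *
from scipy.optimize import least_squares
F={'cap':((297,318),(308,229)),'knob':((238,276),(243,174)),'hinge':((370,280),(400,176)),'ball':((302,371),(312,301)),'FL':((250,156),(254,44)),'FR':((183,306),(172,237))}
D=[cloud('w1'),cloud('w2')]
W={}
for k,(a,b) in F.items():
    W[k]=tri(('w1',*a),('w2',*b)); print(k,W[k].round(4),D[0][a[1],a[0]].round(4),D[1][b[1],b[0]].round(4))
# cap top centroid from depth: flat disc pixels
caps=[]
for t,(u,v),C in (('w1',(297,318),D[0]),('w2',(308,229),D[1])):
    Rn,_=nest(); zn=(C-C[v,u])@Rn[:,2]; m=(abs(zn)<.003)&(np.linalg.norm(C-C[v,u],axis=2)<.03)
    n,l,_,_=cv2.connectedComponentsWithStats(m.astype(np.uint8)); m=l==l[v,u]
    X=C[m]; c=X.mean(0); _,S,V=np.linalg.svd(X-c); print('cap disc',t,m.sum(),c.round(4),'normal',V[2].round(3), 'rad',np.linalg.norm(X-c,axis=1).max().round(4)); caps.append(c)
W['cap']=np.mean(caps,0)
# slope plane: housing top points
N={'cap':(-20,0,81),'ball':(20,-68,64),'FL':None,'FR':None}
def model(p,k):
    Rz=R.from_euler('z',p[3]); Ry=R.from_euler('y',-np.radians(30))
    o=p[:3]
    if k=='FL': return o+Rz.apply([-.11,.1,.012])
    if k=='FR': return o+Rz.apply([-.11,-.1,.012])
    q=p[4]
    n={'cap':(-20,0,81),'ball':(20,-68,62),'knob':(20-118*np.sin(q),68-118*np.cos(q),112)}.get(k)
    if k=='hinge': n=(20,68,p[5])
    return o+[0,0,.075]+(Rz*Ry).apply(np.array(n)/1000)
ks=['cap','ball','FL','FR','knob','hinge'];w=dict(cap=2,ball=.7,FL=1,FR=1,knob=1,hinge=1)
r=least_squares(lambda p:np.concatenate([w[k]*(model(p,k)-W[k])*1000 for k in ks]),[.685,.133,0,.32,1.05,75],x_scale=[.01,.01,.01,.05,.1,5])
print(r.x, np.degrees(r.x[3])); print(r.fun.reshape(-1,3).round(1))
```

```text
cap [0.6335 0.113  0.1298] [0.6272 0.1158 0.1358] [0.6281 0.1133 0.1356]
knob [0.5769 0.1065 0.0957] [0.5636 0.1115 0.1109] [0.5672 0.11   0.1185]
hinge [0.6389 0.1888 0.1532] [0.6383 0.1888 0.1537] [0.6373 0.1883 0.1548]
ball [0.6869 0.0695 0.1398] [0.6915 0.0681 0.1374] [0.6895 0.0681 0.1366]
FL [0.5458 0.1884 0.0053] [0.5464 0.1877 0.0024] [0.5468 0.1893 0.004 ]
FR [6.17e-01 6.00e-04 4.80e-03] [0.6128 0.0052 0.0117] [0.6133 0.0029 0.0116]
cap disc w1 910 [0.627  0.1131 0.1347] normal [-0.472 -0.167  0.866] rad 0.0179
cap disc w2 1454 [0.6273 0.113  0.1349] normal [ 0.472  0.167 -0.865] rad 0.0177
[ 6.84763432e-01  1.34051414e-01 -6.51174419e-03  3.50982916e-01
  1.06390210e+00  8.55193391e+01] 20.10983978605479
[[  6.6   2.3 -12.3]
 [  5.9  -2.8  -5.3]
 [  1.3   1.7   0.1]
 [ -1.2   1.7   0.7]
 [-16.1  -6.4  28.2]
 [ -1.4   0.4  -0.7]]
```

Run:
```python
from h import *
json.dump(dict(o=[.6817,.1324,0],yaw=19.6,q=1.05,slope=30,h=.075),open('fix.json','w'))
for t in ('w1','w2'):
    im=load(t)[0].astype(int); N=w2n(cloud(t)); 
    rad=np.hypot(N[...,0]-20,N[...,1]-68); q=np.arctan2(-(N[...,0]-20),-(N[...,1]-68))
    m=(abs(rad-118)<16)&(N[...,2]>80)&(N[...,2]<116)&(abs(q-1.05)<.3); mt=m&(N[...,2]>108)
    b=(rad>30)&(rad<100)&(abs(N[...,2]-72)<3)&(abs(q-1.05)<.3)
    h=(np.hypot(N[...,0]-20,N[...,1]-68)<14)&(N[...,2]>70)
    print(t,'knob',m.sum(),N[m].mean(0).round(1),'top',mt.sum(),N[mt].mean(0).round(1),N[m][:,2].max().round(1),'bar',b.sum(),N[b].mean(0).round(1),'hinge',N[h].mean(0).round(1))
    d=N[b].mean(0)-[20,68,0]; print('q bar',np.arctan2(-d[0],-d[1]), 'knobtop q',np.arctan2(20-N[mt].mean(0)[0],68-N[mt].mean(0)[1]))
# cup
snap('top','top2')
im=cv2.imread('pics/top2.png'); cv2.imwrite('pics/cupcrop.png',np.hstack([cv2.resize(im[204:284,373:453],(400,400),interpolation=2),cv2.resize(cv2.imread('pics/scene.png')[311:391,136:216],(400,400),interpolation=2)]))
# pregrasp
q=1.06
step(n2w([-20,0,110]),toolN(120)); step(n2w([-20,0,60]),toolN(120))
```

```text
w1 knob 592 [-83.7  15.6 102.7] top 289 [-83.7  13.1 111.4] 113.6 bar 1435 [-37.1  37.6  71.8] hinge [18.5 68.3 77.5]
q bar 1.081859363385878 knobtop q 1.0840879270798094
w2 knob 715 [-82.3  14.4 106. ] top 474 [-83.1  12.7 111.5] 113.5 bar 2307 [-37.   37.1  71.8] hinge [18.5 67.2 77.8]
q bar 1.0735952579803145 knobtop q 1.0786953136718964
lin [0.012, -0.06, 0.55] rot [-0.0002, 0.0014, -0.0023] deg 1.0 t 2.12
lin [0.015, -0.059, 0.884] rot [-0.0002, 0.0014, -0.0023] deg 1.0 t 2.12
```

View pics/cupcrop.png

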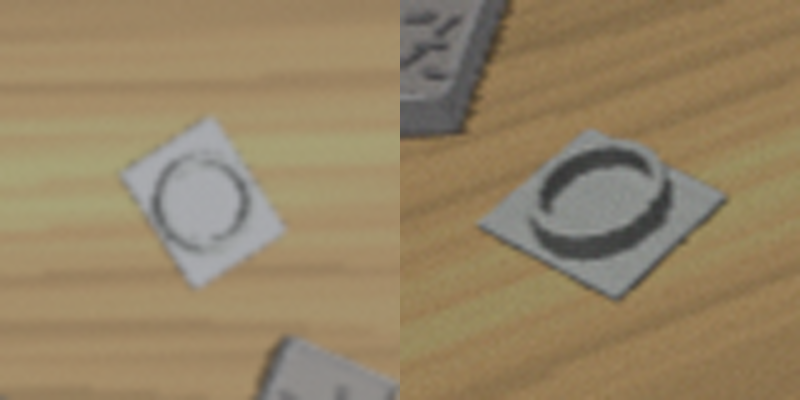

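The crop shows the cup in the top view (crop (202,202), pixel (413,244)) and in the scene view. Its position gets refined later with the wrist camera. Descending on the cap now.

>>> drive_tool(
  targets=[
    {"linear": [0.015,-0.06,0.2],"delta_rot": [0,0.0014,-0.0023],"fingers": 1},
    {"linear": [0.015,-0.06,0.4],"delta_rot": [0,0.0014,-0.0023],"fingers": 1},
    {"linear": [0.015,-0.06,0.6],"delta_rot": [0,0.0014,-0.0023],"fingers": 1},
    {"linear": [0.015,-0.06,0.75],"delta_rot": [0,0.0014,-0.0023],"fingers": 1},
    {"linear": [0.015,-0.06,0.88],"delta_rot": [0,0.0014,-0.0023],"fingers": 1},
    {"linear": [0.015,-0.06,0.88],"delta_rot": [0,0.0014,-0.0023],"fingers": 1},
    {"linear": [0.015,-0.06,0.88],"delta_rot": [0,0.0014,-0.0023],"fingers": 1},
  ],
)

```text
time_s: 3.0
ee_pos: [0.6367, 0.1153, 0.1177]
ee_rot: [0.199, 0.335, 0.906, 0.165]
force: [-0.4, 0.3, 0.3]
finger_gap: 0.0854
finger_force: 0.0
```

Run:
```python
from h import *
s=manip.sense(); print(w2n(s['ee_pos']),s['force'],s['joint_pos'],s['time_s']); step(n2w([-20,0,60]),toolN(120))
```

```text
[-20.3479313   -0.99933353  61.07531111] [-0.35428141  0.29582413  0.32787804] [-0.64991831  0.22320734  0.52174832  2.00225275 -0.45142066  0.46327131
  1.05162877] 3.0
lin [0.005, 0.005, 0.007] rot [-0.0001, 0.0001, -0.0004] deg 0.1 t 3.0
```

Close gently (the rows hold the pose).

>>> drive_tool(
  targets=[
    {"linear": [0.005,0.005,0.005],"delta_rot": [0,0,0],"fingers": 0.5},
    {"linear": [0.005,0.005,0.005],"delta_rot": [0,0,0],"fingers": 0.3},
    {"linear": [0.005,0.005,0.005],"delta_rot": [0,0,0],"fingers": 0.3},
    {"linear": [0.005,0.005,0.005],"delta_rot": [0,0,0],"fingers": 0.3},
    {"linear": [0.005,0.005,0.005],"delta_rot": [0,0,0],"fingers": 0.3},
    {"linear": [0.005,0.005,0.005],"delta_rot": [0,0,0],"fingers": 0.3},
  ],
  grip_force=25,
)

```text
time_s: 3.75
ee_pos: [0.637, 0.1162, 0.1172]
ee_rot: [0.199, 0.335, 0.906, 0.166]
force: [-4.4, -0.5, 5.4]
finger_gap: 0.0333
finger_force: 24.2
```

>>> drive_tool(
  targets=[
    {"linear": [0.005,0.005,-0.05],"delta_rot": [0,0,0],"fingers": 0.3},
    {"linear": [0.005,0.005,-0.12],"delta_rot": [0,0,0],"fingers": 0.3},
    {"linear": [0.005,0.005,-0.25],"delta_rot": [0,0,0],"fingers": 0.3},
    {"linear": [0.005,0.005,-0.4],"delta_rot": [0,0,0],"fingers": 0.3},
    {"linear": [0.005,0.005,-0.55],"delta_rot": [0,0,0],"fingers": 0.3},
    {"linear": [0.005,0.005,-0.75],"delta_rot": [0,0,0],"fingers": 0.3},
    {"linear": [0.005,0.005,-0.75],"delta_rot": [0,0,0],"fingers": 0.3},
  ],
  grip_force=30,
)

```text
time_s: 4.62
ee_pos: [0.5841, 0.098, 0.2167]
ee_rot: [0.2, 0.335, 0.905, 0.167]
force: [0.9, 0.4, 0.3]
finger_gap: 0.0332
finger_force: 30.2
```

Run:
```python
from h import *
s=manip.sense(); print(w2n(s['ee_pos']),s['finger_gap'],s['joint_pos'],s['time_s'])
# travel pose: vertical, over cup. tool x direction keep azimuth
x=R.from_quat(s['ee_rot'],scalar_first=True).as_matrix()
print(x.round(3)); 
for az in (40,70,100):
    a=np.radians(az); Rt=toolR(np.array([np.sin(a),-np.cos(a),0]),np.array([0,0,-1.])); print(az); step([.561,-.285,.14],Rt)
```

```text
[-18.72570548   0.33787448 174.45739842] 0.033222349528060684 [-0.77495781 -0.05652739  0.59472074  2.01605608 -0.0866792   0.6540418
  0.7437484 ] 4.625
[[-0.695  0.54   0.474]
 [ 0.674  0.719  0.168]
 [-0.25   0.436 -0.864]]
40
lin [-1.486, -2.144, -0.06] rot [0.0894, -0.0323, 0.2689] deg 102.7 t 4.62
70
lin [-1.486, -2.144, -0.06] rot [0.0888, -0.0075, 0.188] deg 74.9 t 4.62
100
lin [-1.486, -2.144, -0.06] rot [0.0841, 0.0151, 0.1068] deg 49.2 t 4.62
```

>>> drive_tool(
  targets=[
    {"linear": [-0.15,-0.2,-0.01],"delta_rot": [0.017,0.003,0.021],"fingers": 0.3},
    {"linear": [-0.3,-0.4,-0.02],"delta_rot": [0.034,0.006,0.042],"fingers": 0.3},
    {"linear": [-0.45,-0.6,-0.02],"delta_rot": [0.05,0.009,0.063],"fingers": 0.3},
    {"linear": [-0.6,-0.8,-0.02],"delta_rot": [0.067,0.012,0.085],"fingers": 0.3},
    {"linear": [-0.7,-1,-0.03],"delta_rot": [0.084,0.015,0.107],"fingers": 0.3},
    {"linear": [-0.7,-1,-0.03],"delta_rot": [0.084,0.015,0.107],"fingers": 0.3},
  ],
)

```text
time_s: 5.38
ee_pos: [0.5732, -0.084, 0.1768]
ee_rot: [-0.001, 0.645, 0.764, -0.004]
force: [0.5, -0.1, -0.4]
finger_gap: 0.0338
finger_force: 30.2
```

Run:
```python
from h import *
s=manip.sense(); print(s['ee_pos'],s['finger_gap'],s['joint_pos'])
a=np.radians(100); Rt=toolR(np.array([np.sin(a),-np.cos(a),0]),np.array([0,0,-1.])); step([.561,-.285,.15],Rt); step([.561,-.225,.20],Rt)
```

```text
[ 0.57319516 -0.08404073  0.17682908] 0.03378988398529546 [-0.50596158  0.39396027  0.77639161  1.60301939 -0.27836366  1.26785871
  0.48607539]
lin [-1.306, -0.304, 0.187] rot [-0.0013, 0.0006, -0.0009] deg 0.6 t 5.38
lin [-0.913, -0.239, -0.149] rot [-0.0013, 0.0006, -0.0009] deg 0.6 t 5.38
```

>>> drive_tool(
  targets=[
    {"linear": [-0.35,-0.08,0],"delta_rot": [-0.001,0,-0.001],"fingers": 0.3},
    {"linear": [-0.7,-0.16,0],"delta_rot": [-0.001,0,-0.001],"fingers": 0.3},
    {"linear": [-1,-0.24,0],"delta_rot": [-0.001,0,-0.001],"fingers": 0.3},
  ],
)

```text
time_s: 5.75
ee_pos: [0.564, -0.2358, 0.1794]
ee_rot: [0.002, 0.64, 0.769, 0.001]
force: [0.2, 0.2, -0.5]
finger_gap: 0.0333
finger_force: 30.2
```

>>> drive_tool(
  targets=[
    {"linear": [-0.35,-0.08,0],"delta_rot": [0,0,0],"fingers": 0.3},
    {"linear": [-0.7,-0.16,0],"delta_rot": [0,0,0],"fingers": 0.3},
    {"linear": [-0.7,-0.16,0],"delta_rot": [0,0,0],"fingers": 0.3},
    {"linear": [-0.7,-0.16,0],"delta_rot": [0,0,0],"fingers": 0.3},
  ],
)

```text
time_s: 6.25
ee_pos: [0.5596, -0.3417, 0.1793]
ee_rot: [0.002, 0.64, 0.768, 0.001]
force: [0.5, 0.7, 0.4]
finger_gap: 0.0332
finger_force: 30.2
```

Run:
```python
from h import *
snap('wrist','c1'); s=manip.sense(); print(s['ee_pos'],s['joint_pos'],s['time_s'])
```

```text
[ 0.5600493  -0.34085544  0.17936603] [-0.01228782  0.57084938  0.78382318  1.38456188 -0.40529008  1.34580743
  0.96233425] 6.3
```

>>> drive_tool(
  targets=[
    {"linear": [-0.2,0.2,0],"delta_rot": [0,0,0],"fingers": 0.3},
    {"linear": [-0.3,0.3,0],"delta_rot": [0,0,0],"fingers": 0.3},
    {"linear": [-0.3,0.3,0],"delta_rot": [0,0,0],"fingers": 0.3},
    {"linear": [-0.3,0.3,0],"delta_rot": [0,0,0],"fingers": 0.3},
  ],
)

```text
time_s: 6.8
ee_pos: [0.6118, -0.3775, 0.1799]
ee_rot: [0.002, 0.64, 0.768, 0.001]
force: [-0.2, -0.3, 0.2]
finger_gap: 0.0335
finger_force: 30.2
```

Run:
```python
from h import *
snap('wrist','c2'); s=manip.sense(); print(s['ee_pos'],s['joint_pos'],s['time_s'],s['finger_gap'])
im=np.hstack([cv2.resize(cv2.imread(f'pics/{t}.png'),(400,300),interpolation=3) for t in('c1','c2')]); cv2.imwrite('pics/c12.png',im)
```

```text
[ 0.61159142 -0.37767964  0.18014114] [ 0.09516905  0.71079766  0.75293837  1.16459422 -0.46979482  1.42942947
  0.96361429] 6.85 0.03309091163931939
```

View pics/c12.png

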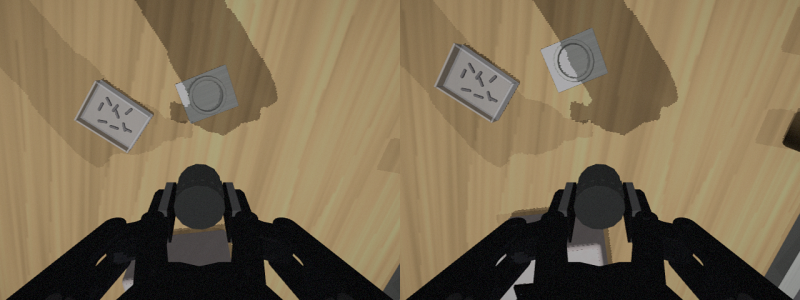

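The cup appears in c1 at about (330,150) and in c2 at about (278,98). The cap is held straight between the pads. Measuring both now.

Run:
```python
from h import *
from scipy.optimize import least_squares
print('tri',tri(('c1',330,150),('c2',278,98)))
for t,(u,v) in (('c1',(330,150)),('c2',(278,98))):
    C=cloud(t); c=C[v,u]; r=np.hypot(C[...,0]-c[0],C[...,1]-c[1])
    m=(r<.034)&(C[...,2]>.011)&(C[...,2]<.022); X=C[m]
    f=least_squares(lambda p:np.hypot(X[:,0]-p[0],X[:,1]-p[1])-p[2],[c[0],c[1],.024],loss='soft_l1',f_scale=.002).x
    fl=(r<.015); print(t,c.round(4),m.sum(),f.round(4),'rim z',np.median(X[:,2]),'floor z',np.median(C[fl][:,2]),'bench', np.median(C[(r>.06)&(r<.09)][:,2]))
    im,d,K,Cm=load(t); 
    # foot rectangle centre
    g=((r<.06)&(abs(C[...,2]-.0035)<.0035)&((im.max(2).astype(int)-im.min(2))<25)).astype(np.uint8)|(m.astype(np.uint8))
    rr=cv2.minAreaRect(C[g>0][:,:2].astype(np.float32)); print('foot',rr)
s=manip.sense();Rt=R.from_quat(s['ee_rot'],scalar_first=True).as_matrix()
C=cloud('c2'); T=(C-s['ee_pos'])@Rt*1000
for name,(u,v) in (('lower disc',(320,330)),('upper',(320,275)),('a',(320,310)),('b',(320,345))): print(name,T[v,u].round(1))
v,u=np.mgrid[:480,:640]; m=(abs(u-320)<38)&(v>262)&(v<372)&(abs(T[...,1])<18)&(abs(T[...,0])<22)&(T[...,2]<-15)
X=T[m]; md=np.median(X[:,2]); X=X[abs(X[:,2]-md)<2]; c=X.mean(0); print('top disc',len(X),c.round(1),np.linalg.svd(X-c)[2][2].round(3),X.min(0).round(1),X.max(0).round(1))
```

```text
tri [ 0.56037968 -0.2855647  -0.00373634]
c1 [ 0.5603 -0.2846  0.0031] 1055 [ 0.5614 -0.286   0.0234] rim z 0.016198139051883387 floor z 0.004475267310144304 bench 0.23051834030651375
foot ((0.5620871782302856, -0.2863006591796875), (0.07529157400131226, 0.060623280704021454), 31.099538803100586)
c2 [ 0.561  -0.2863  0.0045] 1219 [ 0.562  -0.2863  0.0234] rim z 0.016258738235877923 floor z 0.004508869478152433 bench 0.0016847093728894202
foot ((0.5617415904998779, -0.28588181734085083), (0.07507282495498657, 0.06058601662516594), 31.14331817626953)
lower disc [  2.2   1.2 -21.2]
upper [16.3  1.2  0.6]
a [ 10.4   1.2 -19.6]
b [ -5.2   1.2 -20.9]
top disc 4502 [  1.2   0.8 -20.3] [ 0.002  0.001 -1.   ] [-17.  -14.2 -22.2] [ 17.5  16.5 -18.2]
```

Run:
```python
from h import *
s=manip.sense();x=R.from_quat(s['ee_rot'],scalar_first=True).as_matrix(); Rt=toolR(x[:,1]*[1,1,0],np.array([0,0,-1.]))
step(np.array([.5618,-.2862,.08])-Rt@[.0004,.0008,0],Rt)
```

```text
lin [0.658, -0.225, 0.666] rot [0.0006, 0.0002, -0.0] deg 0.2 t 6.85
```

>>> drive_tool(
  targets=[
    {"linear": [0.3,-0.1,0],"delta_rot": [0.0006,0.0002,0],"fingers": 0.3},
    {"linear": [0.6,-0.2,0.1],"delta_rot": [0.0006,0.0002,0],"fingers": 0.3},
    {"linear": [0.658,-0.225,0.4],"delta_rot": [0.0006,0.0002,0],"fingers": 0.3},
    {"linear": [0.658,-0.225,0.666],"delta_rot": [0.0006,0.0002,0],"fingers": 0.3},
    {"linear": [0.658,-0.225,0.666],"delta_rot": [0.0006,0.0002,0],"fingers": 0.3},
    {"linear": [0.658,-0.225,0.666],"delta_rot": [0.0006,0.0002,0],"fingers": 0.3},
  ],
)

```text
time_s: 7.6
ee_pos: [0.5616, -0.2885, 0.0817]
ee_rot: [0.001, 0.641, 0.768, 0.0]
force: [0.6, -1.0, 0.4]
finger_gap: 0.0329
finger_force: 30.2
```

Run:
```python
from h import *
s=manip.sense();x=R.from_quat(s['ee_rot'],scalar_first=True).as_matrix(); Rt=toolR(x[:,1]*[1,1,0],np.array([0,0,-1.]))
print(s['ee_pos'],s['force'])
step(np.array([.5618,-.2862,.0205])-Rt@[.0004,.0008,0],Rt)
```

```text
[ 0.56158721 -0.28853168  0.08167879] [ 0.60041205 -0.96482422  0.39724892]
lin [0.013, -0.002, 0.408] rot [0.0002, 0.0002, -0.0] deg 0.1 t 7.6
```

>>> drive_tool(
  targets=[
    {"linear": [0.013,0,0.15],"delta_rot": [0,0,0],"fingers": 0.3},
    {"linear": [0.013,0,0.28],"delta_rot": [0,0,0],"fingers": 0.3},
    {"linear": [0.013,0,0.35],"delta_rot": [0,0,0],"fingers": 0.3},
    {"linear": [0.013,0,0.385],"delta_rot": [0,0,0],"fingers": 0.3},
    {"linear": [0.013,0,0.4],"delta_rot": [0,0,0],"fingers": 0.3},
    {"linear": [0.013,0,0.4],"delta_rot": [0,0,0],"fingers": 0.3},
    {"linear": [0.013,0,0.4],"delta_rot": [0,0,0],"fingers": 0.3},
  ],
)

```text
time_s: 8.48
ee_pos: [0.5609, -0.2863, 0.0202]
ee_rot: [0.0, 0.641, 0.768, -0.0]
force: [-0.5, -0.1, -0.1]
finger_gap: 0.0333
finger_force: 30.2
```

>>> drive_tool(
  targets=[
    {"linear": [0,0,0.005],"delta_rot": [0,0,0],"fingers": 0.3},
    {"linear": [0,0,0.009],"delta_rot": [0,0,0],"fingers": 0.3},
    {"linear": [0,0,0.009],"delta_rot": [0,0,0],"fingers": 0.3},
    {"linear": [0,0,0.009],"delta_rot": [0,0,0],"fingers": 0.3},
  ],
)

```text
time_s: 8.98
ee_pos: [0.561, -0.2863, 0.0198]
ee_rot: [0.0, 0.641, 0.768, 0.0]
force: [-3.4, 2.0, 10.2]
finger_gap: 0.0335
finger_force: 31.1
```

Contact with the floor. Releasing.

>>> drive_tool(
  targets=[
    {"linear": [0,0,0.006],"delta_rot": [0,0,0],"fingers": 0.42},
    {"linear": [0,0,0.004],"delta_rot": [0,0,0],"fingers": 0.5},
    {"linear": [0,0,0.004],"delta_rot": [0,0,0],"fingers": 0.65},
    {"linear": [0,0,0.004],"delta_rot": [0,0,0],"fingers": 0.8},
    {"linear": [0,0,0.0],"delta_rot": [0,0,0],"fingers": 0.9},
    {"linear": [0,0,-0.05],"delta_rot": [0,0,0],"fingers": 0.9},
    {"linear": [0,0,-0.2],"delta_rot": [0,0,0],"fingers": 0.9},
    {"linear": [0,0,-0.5],"delta_rot": [0,0,0],"fingers": 0.9},
    {"linear": [0,0,-0.9],"delta_rot": [0,0,0],"fingers": 0.9},
    {"linear": [0,0,-0.9],"delta_rot": [0,0,0],"fingers": 0.9},
    {"linear": [0,0,-0.9],"delta_rot": [0,0,0],"fingers": 0.9},
  ],
)

```text
time_s: 10.35
ee_pos: [0.5607, -0.286, 0.1537]
ee_rot: [0.0, 0.641, 0.768, 0.0]
force: [0.8, 0.4, 0.2]
finger_gap: 0.0769
finger_force: 0.0
```

Run:
```python
from h import *
s=manip.sense(); print(s['ee_pos'],s['time_s'],s['joint_pos'])
snap('wrist','r1'); snap('scene','r2'); snap('top','r3')
for t,cn in (('r1',.024),('r3',.02)):
    C=cloud(t); r=np.hypot(C[...,0]-.5618,C[...,1]+.2862); m=(r<.04)&(C[...,2]>.03)&(C[...,2]<.05); X=C[m]
    if m.sum()>5: c=X.mean(0); print(t,m.sum(),c.round(4),np.linalg.svd(X-c)[2][2].round(3),X[:,2].min(),X[:,2].max())
# knob re-measure via top
N=w2n(cloud('r3')); rad=np.hypot(N[...,0]-20,N[...,1]-68); mt=(abs(rad-118)<16)&(N[...,2]>105)&(N[...,2]<118)&(N[...,0]<0)
k=N[mt].mean(0); print('knob',mt.sum(),k, np.arctan2(20-k[0],68-k[1]))
im=cv2.imread('pics/r2.png')[311:391,136:216]; cv2.imwrite('pics/rr.png',np.hstack([cv2.resize(im,(400,400)),cv2.resize(cv2.imread('pics/r1.png'),(400,400))]))
```

```text
[ 0.56073499 -0.2859706   0.15370984] 10.35 [-0.12870452  0.53626508  0.79324094  1.49615243 -0.39089581  1.2726615
  0.88913911]
r1 1552 [ 0.5607 -0.2848  0.0399] [-0.019  0.078  0.997] 0.03005438183885467 0.042448195318324444
r3 136 [ 0.5611 -0.2839  0.039 ] [ 0.029 -0.089 -0.996] 0.030197974654161408 0.048584314079677116
knob 30 [-81.37566384  12.81188487 110.71454094] 1.0722687631767438
```

View pics/rr.png

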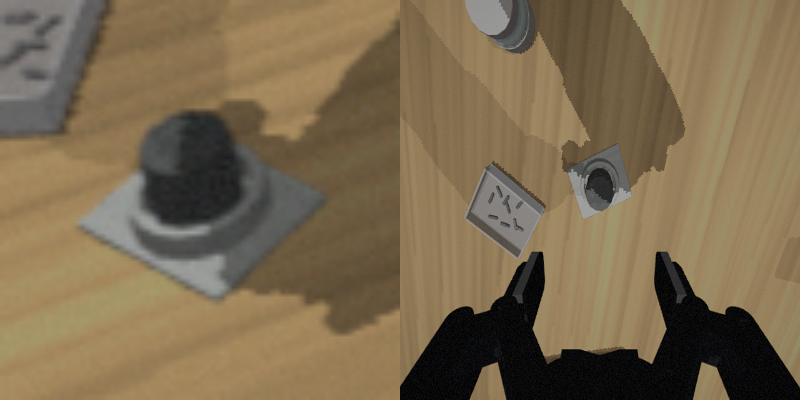

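The cap stands upright in the cup with its top at 40 mm and the fingers clear. Next is the keeper knob, with the bar at q≈1.075.

```bash
cat >> h.py <<'E'
def knob(q,z,lead=0,r=118): # mm, lead = mm ahead in closing direction
    return n2w([20-r*np.sin(q)+lead*np.cos(q),68-r*np.cos(q)-lead*np.sin(q),z])
def kR(q): return toolN(90-np.degrees(q))
E
python3 - <<'E'
from h import *
print(knob(1.075,150)); step(knob(1.075,150),kR(1.075)); step(knob(1.075,82),kR(1.075))
E
```

```text
[0.53870498 0.09407505 0.16300799]
lin [2.515, 0.312, -0.071] rot [-0.0707, 0.05, 0.1417] deg 59.8 t 10.5
lin [2.552, 0.537, 0.321] rot [-0.0707, 0.05, 0.1417] deg 59.8 t 10.5
```

>>> drive_tool(
  targets=[
    {"linear": [0.35,0.03,-0.15],"delta_rot": [0,0,0],"fingers": 0.5},
    {"linear": [0.7,0.06,-0.3],"delta_rot": [0,0,0],"fingers": 0.35},
    {"linear": [1,0.1,-0.35],"delta_rot": [0,0,0],"fingers": 0.35},
  ],
)

```text
time_s: 10.88
ee_pos: [0.5485, -0.134, 0.2061]
ee_rot: [-0.0, 0.641, 0.768, -0.0]
force: [0.8, 0.2, -1.1]
finger_gap: 0.03
finger_force: 0.0
```

>>> drive_tool(
  targets=[
    {"linear": [0.25,0.03,0],"delta_rot": [-0.011,0.008,0.023],"fingers": 0.35},
    {"linear": [0.5,0.06,0],"delta_rot": [-0.023,0.016,0.047],"fingers": 0.35},
    {"linear": [0.7,0.08,0],"delta_rot": [-0.035,0.025,0.07],"fingers": 0.35},
    {"linear": [0.8,0.1,0],"delta_rot": [-0.047,0.033,0.095],"fingers": 0.35},
    {"linear": [0.9,0.12,0],"delta_rot": [-0.059,0.042,0.118],"fingers": 0.35},
    {"linear": [0.9,0.12,0],"delta_rot": [-0.071,0.05,0.142],"fingers": 0.35},
    {"linear": [0.9,0.12,0],"delta_rot": [-0.071,0.05,0.142],"fingers": 0.35},
  ],
)

```text
time_s: 11.75
ee_pos: [0.5402, 0.0008, 0.2043]
ee_rot: [0.02, 0.882, 0.393, 0.259]
force: [-0.7, 0.2, 0.2]
finger_gap: 0.0298
finger_force: 0.0
```

Run:
```python
from h import *
s=manip.sense(); print(s['ee_pos'],w2n(s['ee_pos']),s['joint_pos'],s['finger_gap']); step(knob(1.075,150),kR(1.075)); step(knob(1.075,82),kR(1.075))
```

```text
[0.54021882 0.0008105  0.20427403] [-89.01780569 -76.50478202 200.66724297] [-0.73038645 -0.19158656  0.73397675  2.1229801  -0.08509924  0.66977793
 -0.65296006] 0.029836640799329583
lin [0.311, -0.502, 0.337] rot [0.0002, -0.0001, 0.0] deg 0.1 t 11.75
lin [0.311, -0.503, 0.791] rot [0.0002, -0.0001, 0.0] deg 0.1 t 11.75
```

>>> drive_tool(
  targets=[
    {"linear": [0.15,-0.25,0.1],"delta_rot": [0,0,0],"fingers": 0.35},
    {"linear": [0.31,-0.5,0.2],"delta_rot": [0,0,0],"fingers": 0.35},
    {"linear": [0.31,-0.5,0.337],"delta_rot": [0,0,0],"fingers": 0.35},
    {"linear": [0.31,-0.5,0.4],"delta_rot": [0,0,0],"fingers": 0.35},
    {"linear": [0.31,-0.5,0.4],"delta_rot": [0,0,0],"fingers": 0.35},
  ],
)

```text
time_s: 12.38
ee_pos: [0.5458, 0.0938, 0.1555]
ee_rot: [0.022, 0.883, 0.392, 0.258]
force: [0.1, -0.7, 0.6]
finger_gap: 0.0297
finger_force: 0.0
```

Run:
```python
from h import *
s=manip.sense(); print(s['ee_pos'],w2n(s['ee_pos']),s['joint_pos'],s['time_s']); step(knob(1.075,82),kR(1.075))
snap('wrist','k1')
N=w2n(cloud('k1')); rad=np.hypot(N[...,0]-20,N[...,1]-68)
b=(rad>30)&(rad<90)&(abs(N[...,2]-72)<3)&(N[...,0]<20); q=np.arctan2(20-N[...,0],68-N[...,1]); b&=abs(q-1.07)<.3
print(b.sum(), np.median(q[b]))
mt=(abs(rad-118)<20)&(N[...,2]>106)&(N[...,2]<116)&(abs(q-1.07)<.15); print(mt.sum(),N[mt].mean(0) if mt.any() else '')
```

```text
[0.54578252 0.09382006 0.15554698] [-81.82204497   9.24920968 140.2476186 ] [-0.76864274 -0.07513176  0.57687741  2.17866831 -0.07078654  0.50825646
 -0.86335146] 12.375
lin [-0.003, -0.023, 0.388] rot [0.0007, 0.0003, 0.0] deg 0.3 t 12.38
3125 1.0716969493991098
676 [-81.99288561  12.89650498 111.24669099]
```

View pics/k1.png

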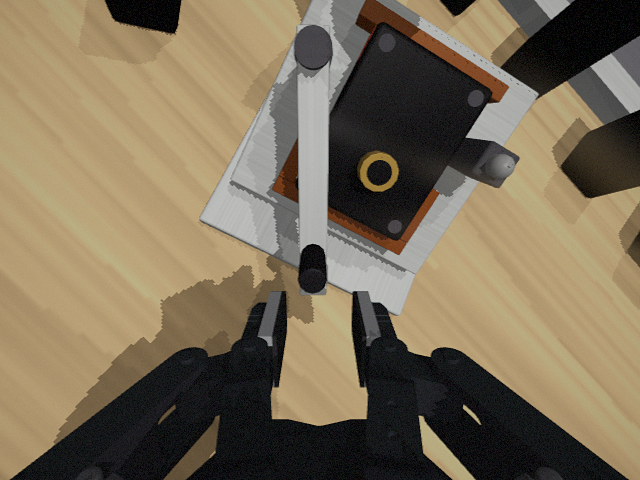

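The bar runs straight up the image, with the knob at (312,270) lined up between the fingers and the spigot bare. Descending to straddle the knob, then closing to a loose cage.

>>> drive_tool(
  targets=[
    {"linear": [0,-0.023,0.1],"delta_rot": [0,0,0],"fingers": 0.35},
    {"linear": [0,-0.023,0.2],"delta_rot": [0,0,0],"fingers": 0.35},
    {"linear": [0,-0.023,0.3],"delta_rot": [0,0,0],"fingers": 0.35},
    {"linear": [0,-0.023,0.38],"delta_rot": [0,0,0],"fingers": 0.35},
    {"linear": [0,-0.023,0.38],"delta_rot": [0,0,0],"fingers": 0.24},
    {"linear": [0,-0.023,0.38],"delta_rot": [0,0,0],"fingers": 0.24},
  ],
  grip_force=20,
)

```text
time_s: 13.18
ee_pos: [0.5706, 0.1061, 0.107]
ee_rot: [0.021, 0.882, 0.392, 0.26]
force: [-0.4, -0.4, 0.4]
finger_gap: 0.0208
finger_force: 0.0
```

Run:
```python
from h import *
s=manip.sense(); print(w2n(s['ee_pos']),s['joint_pos'],s['time_s'],s['force'],s['finger_gap'])
for q in (1.0,.9,.8,.7,.6,.5): step(knob(q,83,2),kR(q))
```

```text
[-82.29091288  12.55102466  84.49240574] [-0.76503288  0.08626185  0.59936549  2.17689285 -0.33831565  0.38967575
 -0.63442212] 13.175 [-0.35126152 -0.41305165  0.40074765] 0.02077831962722501
lin [-0.008, 0.071, 0.01] rot [0.0008, -0.0003, -0.0121] deg 4.4 t 13.18
lin [0.003, 0.149, 0.011] rot [0.0008, -0.0002, -0.028] deg 10.1 t 13.18
lin [0.022, 0.226, 0.011] rot [0.0008, -0.0002, -0.0439] deg 15.8 t 13.18
lin [0.049, 0.3, 0.011] rot [0.0008, -0.0001, -0.0598] deg 21.5 t 13.18
lin [0.083, 0.371, 0.012] rot [0.0008, -0.0001, -0.0758] deg 27.3 t 13.18
lin [0.123, 0.438, 0.012] rot [0.0008, -0.0001, -0.0917] deg 33.0 t 13.18
```

>>> drive_tool(
  targets=[
    {"linear": [-0.006,0.071,0.01],"delta_rot": [0,0,-0.012],"fingers": 0.24},
    {"linear": [0.003,0.149,0.01],"delta_rot": [0,0,-0.028],"fingers": 0.24},
    {"linear": [0.022,0.226,0.01],"delta_rot": [0,0,-0.044],"fingers": 0.24},
    {"linear": [0.049,0.3,0.01],"delta_rot": [0,0,-0.06],"fingers": 0.24},
    {"linear": [0.083,0.371,0.01],"delta_rot": [0,0,-0.076],"fingers": 0.24},
    {"linear": [0.123,0.438,0.01],"delta_rot": [0,0,-0.092],"fingers": 0.24},
    {"linear": [0.123,0.438,0.01],"delta_rot": [0,0,-0.092],"fingers": 0.24},
  ],
)

```text
time_s: 14.05
ee_pos: [0.6267, 0.0738, 0.1301]
ee_rot: [0.095, 0.734, 0.627, 0.243]
force: [-0.3, -0.1, -0.2]
finger_gap: 0.0207
finger_force: 0.0
```

Run:
```python
from h import *
s=manip.sense(); n=w2n(s['ee_pos']); print(n,np.hypot(n[0]-20,n[1]-68),np.arctan2(20-n[0],68-n[1]),s['joint_pos'],s['time_s'],s['force'],s['finger_gap'])
for q in (.4,.3,.2,.15,.1,.05,0): step(knob(q,83,2),kR(q))
```

```text
[-34.38670274 -36.72048631  83.42520443] 118.00124443338973 0.4790083947310824 [-0.56866236  0.17034703  0.51298194  2.02696874 -0.4556238   0.49002793
  0.11139756] 14.05 [-0.3295595  -0.05123987 -0.18777079] 0.020668577055790855
lin [0.005, 0.075, 0.003] rot [0.0009, 0.0002, -0.0157] deg 5.7 t 14.05
lin [0.018, 0.153, 0.004] rot [0.0009, 0.0003, -0.0316] deg 11.4 t 14.05
lin [0.039, 0.229, 0.004] rot [0.0009, 0.0003, -0.0475] deg 17.1 t 14.05
lin [0.052, 0.266, 0.004] rot [0.0009, 0.0003, -0.0555] deg 20.0 t 14.05
lin [0.067, 0.302, 0.005] rot [0.0009, 0.0004, -0.0634] deg 22.8 t 14.05
lin [0.083, 0.338, 0.005] rot [0.0009, 0.0004, -0.0714] deg 25.7 t 14.05
lin [0.102, 0.372, 0.005] rot [0.0009, 0.0004, -0.0793] deg 28.6 t 14.05
```

>>> drive_tool(
  targets=[
    {"linear": [0.005,0.075,0],"delta_rot": [0,0,-0.016],"fingers": 0.24},
    {"linear": [0.018,0.153,0],"delta_rot": [0,0,-0.032],"fingers": 0.24},
    {"linear": [0.039,0.229,0],"delta_rot": [0,0,-0.048],"fingers": 0.24},
    {"linear": [0.06,0.28,0],"delta_rot": [0,0,-0.06],"fingers": 0.24},
    {"linear": [0.06,0.28,0],"delta_rot": [0,0,-0.06],"fingers": 0.24},
  ],
)

```text
time_s: 14.68
ee_pos: [0.6637, 0.0748, 0.1502]
ee_rot: [0.138, 0.604, 0.753, 0.221]
force: [0.2, 0.2, -0.3]
finger_gap: 0.0204
finger_force: 0.0
```

```bash
cat > kq.py <<'E'
from h import *
import sys
t=sys.argv[1]; s=manip.sense(); n=w2n(s['ee_pos']); print(n,'tcp q',np.arctan2(20-n[0],68-n[1]),s['time_s'],s['force'],s['finger_gap'])
snap('wrist',t); N=w2n(cloud(t)); rad=np.hypot(N[...,0]-20,N[...,1]-68); q=np.arctan2(20-N[...,0],68-N[...,1])
b=(rad>30)&(rad<85)&(abs(N[...,2]-72)<3)&(abs(q)<.5); print(b.sum(),'bar q',np.median(q[b]),q[b].mean())
E
python3 kq.py k2
python3 - <<'E'
from h import *
for q in (.1,.05,0,-.02): step(knob(q,83,2),kR(q))
E
```

```text
[  6.19414989 -48.22824533  83.26195755] tcp q 0.11822827004871085 14.675 [ 0.23179581  0.19177454 -0.28529574] 0.02038093741950378
5229 bar q 0.12246917587912753 0.12017982155372177
lin [-0.007, 0.03, 0.001] rot [0.0006, 0.0004, -0.0038] deg 1.4 t 14.72
lin [-0.004, 0.069, 0.001] rot [0.0006, 0.0005, -0.0117] deg 4.2 t 14.72
lin [0.0, 0.108, 0.001] rot [0.0006, 0.0005, -0.0197] deg 7.1 t 14.72
lin [0.003, 0.124, 0.002] rot [0.0006, 0.0005, -0.0229] deg 8.2 t 14.72
```

>>> drive_tool(
  targets=[
    {"linear": [-0.006,0.03,0],"delta_rot": [0,0,-0.004],"fingers": 0.24},
    {"linear": [-0.005,0.05,0],"delta_rot": [0,0,-0.008],"fingers": 0.24},
    {"linear": [-0.004,0.07,0],"delta_rot": [0,0,-0.012],"fingers": 0.24},
    {"linear": [-0.002,0.088,0],"delta_rot": [0,0,-0.016],"fingers": 0.24},
    {"linear": [0,0.105,0],"delta_rot": [0,0,-0.02],"fingers": 0.24},
    {"linear": [0,0.11,0],"delta_rot": [0,0,-0.02],"fingers": 0.24},
  ],
)

```text
time_s: 15.48
ee_pos: [0.6778, 0.078, 0.1579]
ee_rot: [0.152, 0.555, 0.79, 0.211]
force: [-1.7, 0.1, -0.9]
finger_gap: 0.0207
finger_force: 0.7
```

```bash
python3 kq.py k3
```

```text
[ 22.40553109 -49.96335306  82.76554008] tcp q -0.020389363911619923 15.475 [-1.70047033  0.07038796 -0.91669278] 0.02069185787411672
5285 bar q -0.010819292406474336 -0.0127739452959055
```

>>> drive_tool(
  targets=[
    {"linear": [0,0.006,0],"delta_rot": [0,0,0],"fingers": 0.24},
    {"linear": [0,0.012,0],"delta_rot": [0,0,0],"fingers": 0.24},
    {"linear": [0,0.012,0],"delta_rot": [0,0,0],"fingers": 0.24},
  ],
)

```text
time_s: 15.9
ee_pos: [0.6788, 0.078, 0.1585]
ee_rot: [0.152, 0.555, 0.79, 0.211]
force: [-4.5, -1.0, -1.1]
finger_gap: 0.0206
finger_force: 1.9
```

```bash
python3 kq.py k4
```

```text
[ 23.57948389 -50.21729179  82.84085166] tcp q -0.030269603874037966 15.9 [-4.54869959 -0.96768454 -1.11411337] 0.020568346700428952
5296 bar q -0.02070441125757312 -0.022357519776144877
```

>>> drive_tool(
  targets=[
    {"linear": [0,-0.013,0],"delta_rot": [0,0,0],"fingers": 0.24},
    {"linear": [0,-0.013,0],"delta_rot": [0,0,0],"fingers": 0.36},
    {"linear": [0,-0.013,0],"delta_rot": [0,0,0],"fingers": 0.36},
    {"linear": [0,-0.013,-0.1],"delta_rot": [0,0,0],"fingers": 0.36},
    {"linear": [0,-0.013,-0.3],"delta_rot": [0,0,0],"fingers": 0.36},
    {"linear": [0,-0.013,-0.6],"delta_rot": [0,0,0],"fingers": 0.36},
    {"linear": [0,-0.013,-0.6],"delta_rot": [0,0,0],"fingers": 0.36},
    {"linear": [0,-0.013,-0.6],"delta_rot": [0,0,0],"fingers": 0.36},
  ],
)

```text
time_s: 16.95
ee_pos: [0.6347, 0.0629, 0.2363]
ee_rot: [0.152, 0.555, 0.79, 0.212]
force: [-0.2, 0.2, -0.1]
finger_gap: 0.0306
finger_force: 0.0
```

```bash
python3 kq.py k5
python3 - <<'E'
from h import *
snap('top','e'); C=cloud('e'); r=np.hypot(C[...,0]-.5618,C[...,1]+.2862); m=(r<.04)&(C[...,2]>.036)&(C[...,2]<.045); print(C[m].mean(0))
E
```

```text
[ 22.06784903 -49.6685905  173.48066987] tcp q -0.01757169173590933 16.95 [-0.23542302  0.1909066  -0.07635487] 0.030631330663323568
2203 bar q -0.018508666078790457 -0.01828314908119153
[ 0.56107798 -0.28487752  0.03998326]
```

View pics/k5.png

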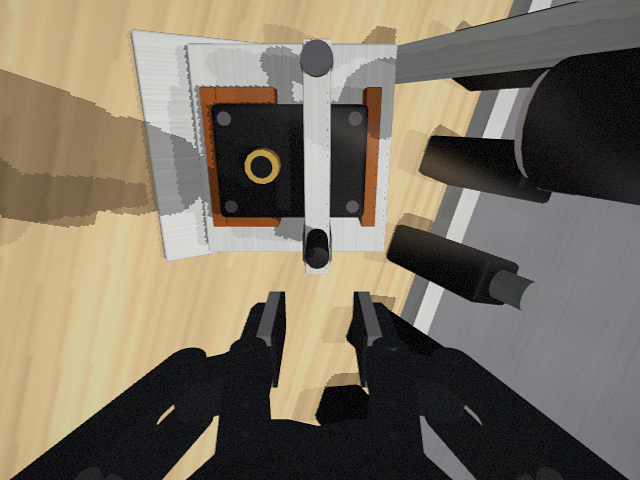

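The bar lies over the ball block at the knob (317,250), spigot bare. I'll check its angle independently against the housing edges.

Run:
```python
from h import *
for t in ('k3','k4','k5'):
    N=w2n(cloud(t)); 
    b=(N[...,1]>-40)&(N[...,1]<50)&(abs(N[...,2]-72)<3)&(abs(N[...,0]-20)<15)
    ys=np.arange(-35,50,5); ctr=[]
    for y in ys:
        x=N[b&(abs(N[...,1]-y)<2.5)][:,0]; ctr.append((np.percentile(x,2)+np.percentile(x,98))/2 if len(x)>20 else np.nan)
    ctr=np.array(ctr);k=~np.isnan(ctr); p=np.polyfit(ys[k],ctr[k],1)
    # housing top: edge at low x side and high x side, per y
    h=(abs(N[...,2]-45)<3)&(abs(N[...,0])<70)&(abs(N[...,1])<42)
    lo=[];yy=[]
    for y in range(-35,40,5):
        x=N[h&(abs(N[...,1]-y)<2.5)][:,0]
        if len(x)>20: lo.append((x.min(),x.max()));yy.append(y)
    lo=np.array(lo); print(t,'bar slope',p[0],'x at hinge',np.polyval(p,68),'housing slope',np.polyfit(yy,lo[:,0],1),np.polyfit(yy,lo[:,1],1))
```

```text
k3 bar slope 0.004753944474391026 x at hinge 20.87410829526168 housing slope [-3.82569050e-03 -5.58562049e+01] [-2.69675924e-03  5.84693963e+01]
k4 bar slope -0.004800814140225344 x at hinge 20.900859873108235 housing slope [-2.10368407e-03 -5.58876526e+01] [-2.38707823e-03  5.85739769e+01]
k5 bar slope -0.0034637154346948413 x at hinge 20.735184747205512 housing slope [-5.53555578e-03 -5.61272607e+01] [-3.06766218e-03  5.82586907e+01]
```

```bash
python3 -c "
from plant import manip
print(manip.hand_in())"
```

```text
the job is handed in; nothing more can be done
None
```

The cap is standing upright in the cup and released, the keeper bar is shut in its detent (about 0 rad against the housing edges) and let go, and the job is handed in at about 17 s; the hand-in returned no verdict.

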